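# Hang the saddle carrier on the closed rail

### The arm

A 7-joint arm with a two-finger parallel gripper is mounted at the origin on a cart in front of the work surface, level with it; the furniture and walls round the work are solid. World frame = base frame: x ahead of the robot, y to its left, z up, the work surface at z = 0. Lengths are in m, angles in rad, forces in N, time in s.
With the tool pointing down it reaches from about 0.35 to 0.9 m from the base axis. Payload 8.1 kg.
Tool frame: the origin (TCP) lies between the finger pads, 19 mm behind the fingertips; this is the grasp point; z points along the fingers, y is the line along which they close (so a half turn about z gives the same grasp; the last joint's range is limited). The gripper opens to 92 mm and grips with 3 to 60 N. Pads are 19 mm wide; open, the fingers measure 130 mm over their backs; the gripper's body (75 mm by 190 mm) begins 47 mm behind the grasp point.
Start: joints at [1.161, 0.434, 0.025, 1.573, -0.012, 1.134, -0.075], TCP at [0.189, -0.596, 0.246] pointing down, gripper open.
Joint ranges: [-2.62, 2.62], [-0.44, 2.09], [-1.27, 1.32], [0.08, 2.57], [-1.32, 4.46], [0.12, 2], [-2.74, 2.74]. Speed limits (rad/s): [2.22, 2.22, 3.01, 3.01, 3.14, 3.14, 3.14].

### API

Orientations are given as a rotation vector (axis times angle).
In Python, from cell import arm gives the robot as it stands.
- The arm moves only by the tool carry_out, never from a script. Its arguments are lists of equal length, an entry for each row: "claw": the finger opening in cm, from 0 to 9.18; "delta_pos": the shift along the tool's x, y, z in cm, a list of three; "angular": the turn, a rotation vector about the tool's x, y, z in rad, a list of three. In form: {"claw": [claw, ...], "delta_pos": [[dx, dy, dz], ...], "angular": [[ax, ay, az], ...]}. A call has 1 to 20 rows; each row shifts and turns the commanded pose from where the row before left it, along the tool's axes as they then stand; what a row does not reach is not made up. A row lasts 1/10 s, in which the tool goes at most 50 mm and 8.59 degrees, less where a joint would pass 70% of its speed; a pose out of reach is approached as far as the arm can. A call with a gripper value outside its range is refused whole. The fingers move at their own pace and stop on an object; "force" is the grip in N (left out, the last holds). Time passes only in rows, so rows that do not move let the fingers close. It gives the time, the measured TCP pose, the force, the opening and the grip force at its end, in the units of the state.
- arm.observe(): the state, without advancing time (a new reading comes with each control period).
- arm.get_image(name): name is "side" or "top"; returns a dict with "frame" (420x560x3 uint8, red, green, blue), "mtx" (3x3 intrinsics, pixels), "T" (4x4, takes a point from camera to world coordinates). Camera axes: x right, y down, z forward; pixel columns grow to the right and rows downward; lengths in m; the calibration is good to about 2 mm. A picture is of the moment at which its call begins. There is no depth.
- arm.sign_off(): hands the job in; it is judged then, once.
Trained networks look in a picture, given as the dict that the camera call returned (one of the last four; its "shot" number tells which), for a name from the list of things; names that differ only in an ending like _2 or _b are one class to them, and where a whole thing is asked for, a point or a joint stands for the part that bears it (a point fixed in the world has none). Each returns a list of dicts, best first, with "conf" (0 to 1); they miss things now and then, are a little off and sometimes report something else, mostly with a low value. They report only what shows in the picture. A call takes as long as a camera call. They do not tell look-alikes from the thing itself.
- arm.look_for(label, picture): "centre" ([column, row] as shares, 0 to 1, of the picture: columns of its width, rows of its height, amid what is visible of it).
- arm.trace(label, picture): "region" (420x560 bool, what is visible of it) and "centre" ([column, row] as shares, 0 to 1, of the picture: columns of its width, rows of its height, amid what is visible of it).
- arm.place_of(label, picture): "centre" ([column, row] as shares, 0 to 1, of the picture: columns of its width, rows of its height: a listed point, or the origin of a listed thing).
The state is a dict: "clock": time; "joints": joint angles; "dq": joint speeds; "joint_efforts": joint torques, N m; "position": TCP position; "ee_rot": TCP orientation; "force": force on the tool from outside, world axes, zero at the start; "ft_torque": the same for the moment, N m; "width": opening from 0.0 (shut) to 1.0 (fully open); "gripper_force": force on a finger pad.
Only numpy, scipy, OpenCV 4.12 (cv2) and the standard library are available. Lean on these libraries where they do the work, as an engineer would, in place of code of your own. Each camera call takes 0.05 s, during which the arm holds its last target. There are 200 camera calls.

### The job

Pick up the saddle hanger from the bench, bring its round head to the open end of the raised slotted rail, enter it there and slide it along inside the rail until it snaps past the sprung catch and sits fully home against the stop. The stop sits deep inside the rail, in a different place each time and hardly to be seen through the slot, so feel for it: push gently, never with more than about 25 N, then let go and leave the hanger hanging upright. Do not disturb the flask, the dish or the tube.

Things in the scene. Friction and masses are not known exactly. Their poses are not given: they have to be found in the camera images.
- hanger: Loose saddle hanger, bare aluminium inverted U standing on two out-turned feet, 0.10-0.20 kg, 84 (x) x 30 (y) x 98 (z) mm. Origin: underside, midway between the feet; z up, x from leg to leg, y the way it slides in the rail. Half a turn about z changes nothing. Legs: inner faces at x = +-24 mm. Bridge z = 55-61 mm. Hanging in the rail its origin is 72.5 mm above the bench.
- hanger_head (a point): Centre of the round steel head under the bridge: disc 21 mm across, 7 mm thick, 42 mm above the hanger's origin (z = 38.5-45.5). A neck 9 mm wide (x), 23 mm long (y, round ends) joins it to the bridge. Axes as the hanger.
- hanger_grip (a point): Grip point, 83 mm above the hanger's origin (41 mm above the head centre), in the grey block 24 (x) x 16 (y) mm, z = 61-98 mm, on the bridge. With the TCP here the fingertips are 3 mm above the bridge. Grip across the 16 mm (close along y), so that the pads' faces take the push.
- rail: Fixed aluminium rail on a stand; origin on the bench under its middle; runs along its own y, 260 mm long, 36 wide, top at z = 125 mm. Open at the -y end, black cap at the +y end. Slot upward, 12 mm wide, lips 4 mm thick; channel inside 24 wide, 10 high (z = 111-121). Neck and head have 1.5 mm play to either side, the head 3 mm in height. Two posts 20 mm wide, base plate 90 x 240 x 10 mm.
- rail_mouth (a point): Centre of the channel's open end, z = 116 mm, in the end plane. Axes as the rail: the hanger enters along +y, head in the channel, neck in the slot, legs outside both walls. The head slides freely (under 3 N) for at least the first 60 mm; the catch is met with the head centre 70 to 165 mm inside, different each time and not measured.
- plunger (a joint): Sensing pin in the stop, deep in the channel, m: 0 until the head has passed the catch, about 0.0075 fully home; yields at 0.5 N. The sprung catch before it takes a push of about 6 N (at most 8.5 N), then snaps and draws the head on; 17 mm after first touch the head meets a hard stop. Let go past the middle of the catch, the hanger goes home by itself and is held.
- flask: Conical glass flask, 63 mm wide, 105 mm tall, loose bystander; origin at the centre of its underside.
- dish: Glass Petri dish with lid, 64 mm wide, 16 mm tall, loose bystander; origin at the centre of its underside.
- tube: Capped sample tube standing upright, 25 mm wide, 68 mm tall, loose bystander; origin at the centre of its underside.
There are look-alikes about, which are no part of the job. Leave any black or green look-alike of the hanger alone.

How it is judged:
By the outcome, as a careful person would: the job done as asked, in the order asked, and still so for the second after the job is handed in, with the robot touching nothing.
It also fails if it takes over 51 s, if anything falls off the work surface, if the arm or the gripper's body presses on something with over 40 N, if the wrist force passes 120 N, or if a joint passes its speed limit or range.

## Working session

There is one attempt and no reset: what is moved stays moved. The work goes in short steps, Python scripts to look and compute and a tool call to move; the robot and the scene stay as the last step left them, time stands still between calls to the robot, and variables do not carry over. Pictures are saved under pics/ and viewed, at most 10 in all, crops included, and the job is handed in when it is done.

Besides the shell and the picture viewer there is one more tool, called after "Emit:" as a command line: name --argument value ..., lists and objects as JSON in quotes. carry_out: Moves the arm, as the interface text tells. Its arguments: {"type":"object","properties":{"claw":{"type":"array","items":{"type":"number"}},"delta_pos":{"type":"array","items":{"type":"array","items":{"type":"number"}}},"angular":{"type":"array","items":{"type":"array","items":{"type":"number"}}},"force":{"type":"number"}},"required":["claw","delta_pos","angular"]}

```bash
mkdir -p pics
cat > h.py <<'E'
import numpy as np, cv2
from cell import arm
def px2w(im,c,z):
    K,T=np.array(im["mtx"]),np.array(im["T"])
    u=np.array([c[0]*560,c[1]*420,1.]); d=T[:3,:3]@np.linalg.solve(K,u); o=T[:3,3]
    return o+d*(z-o[2])/d[2]
def w2px(im,p):
    K,T=np.array(im["mtx"]),np.array(im["T"])
    q=K@(T[:3,:3].T@(np.array(p)-T[:3,3])); return q[:2]/q[2]
def save(im,n): cv2.imwrite("pics/"+n,cv2.cvtColor(im["frame"],cv2.COLOR_RGB2BGR))
E
python3 - <<'E'
from h import *
np.set_printoptions(precision=4,suppress=True)
ims={n:arm.get_image(n) for n in("top","side")}
a=np.hstack([ims["top"]["frame"],ims["side"]["frame"]])
for n,im in ims.items():
    save(im,n+"0.png"); print(n,np.array(im["T"])[:3,3])
    for l,z in (("hanger",0),("hanger_head",.042),("hanger_grip",.083),("rail",0),("rail_mouth",.116),("flask",0),("dish",0),("tube",0)):
        for r in arm.place_of(l,im)[:4]:
            c=r["centre"]; print(l,round(r["conf"],2),np.round([c[0]*560,c[1]*420]),px2w(im,c,z)[:2])
print(arm.observe())
E
```

```text
top [ 0.5181 -0.0712  0.9345]
hanger 0.94 [396. 248.] [ 0.4907 -0.3263]
hanger 0.87 [338. 211.] [ 0.5788 -0.1931]
hanger 0.83 [349. 266.] [ 0.4508 -0.215 ]
hanger 0.83 [296. 179.] [ 0.6582 -0.0962]
hanger_head 0.96 [342. 210.] [ 0.58   -0.1983]
hanger_head 0.87 [296. 172.] [ 0.6669 -0.0962]
hanger_head 0.85 [353. 266.] [ 0.4525 -0.2176]
hanger_head 0.79 [401. 250.] [ 0.4875 -0.3258]
hanger_grip 0.9 [296. 175.] [ 0.6538 -0.095 ]
hanger_grip 0.7 [402. 251.] [ 0.4865 -0.3172]
hanger_grip 0.64 [356. 268.] [ 0.4531 -0.2183]
hanger_grip 0.57 [341. 213.] [ 0.5701 -0.1887]
rail 0.73 [252. 256.] [0.4787 0.0101]
rail 0.63 [204. 238.] [0.5228 0.1218]
rail_mouth 0.92 [253. 257.] [ 0.4817 -0.0018]
flask 0.9 [335. 130.] [ 0.7732 -0.1911]
dish 0.84 [236. 301.] [0.3744 0.0479]
tube 0.72 [357. 161.] [ 0.6966 -0.2419]
side [ 0.2969 -0.7679  0.5057]
hanger 0.94 [323. 253.] [ 0.6654 -0.0888]
hanger 0.93 [296. 356.] [ 0.4915 -0.3303]
hanger 0.86 [303. 290.] [ 0.5717 -0.1877]
hanger 0.77 [247. 317.] [ 0.45   -0.2143]
hanger_head 0.96 [307. 269.] [ 0.5818 -0.1808]
hanger_head 0.84 [322. 238.] [ 0.6571 -0.0
[... 297 characters left out ...]
35. 222.] [0.531  0.1211]
rail_mouth 0.86 [228. 203.] [0.4884 0.0016]
flask 0.6 [394. 268.] [ 0.7684 -0.1974]
dish 0.9 [180. 249.] [0.383  0.0529]
tube 0.77 [372. 291.] [ 0.6887 -0.2407]
{'clock': 0.9, 'joints': array([ 1.1614,  0.4345,  0.025 ,  1.5732, -0.0116,  1.134 , -0.0751]), 'dq': array([ 0.0021,  0.0014, -0.0016, -0.0009, -0.0003, -0.0018,  0.0006]), 'joint_efforts': array([  0.0024, -66.7653,   0.9842, -31.4814,  -0.0607,   0.0324,
         0.    ]), 'position': array([ 0.1887, -0.5958,  0.2455]), 'ee_rot': array([3.1047, 0.4799, 0.    ]), 'force': array([-0.6188,  0.2012,  0.2013]), 'ft_torque': array([ 0.0703,  0.0143, -0.0255]), 'gripper_force': 0.0, 'width': 1.0012852752149504}
```

View pics/top0.png

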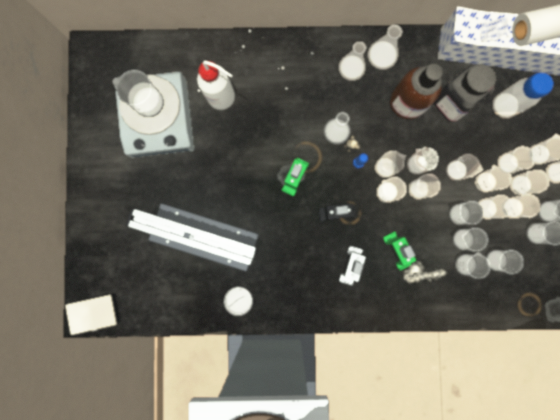

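View pics/side0.png

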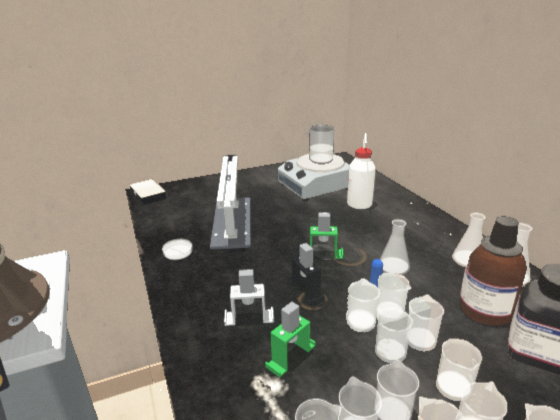

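```bash
cat > fit.py <<'E'
from h import *
from scipy.optimize import minimize
def box(x0,x1,y0,y1,z0,z1): return np.array([[x,y,z] for x in(x0,x1) for y in(y0,y1) for z in(z0,z1)])/1000.
HANG=[box(-30,-24,-15,15,0,61),box(24,30,-15,15,0,61),box(-30,30,-15,15,55,61),box(-42,-24,-15,15,0,5),box(24,42,-15,15,0,5),box(-12,12,-8,8,61,98),box(-10,10,-10,10,38,46)]
RAIL=[box(-18,18,-130,130,107,125),box(-45,45,-120,120,0,10)]
S=4
def render(im,parts,p,z=0):
    c,s=np.cos(p[2]),np.sin(p[2]); R=np.array([[c,-s,0],[s,c,0],[0,0,1]])
    m=np.zeros((420*S,560*S),np.uint8)
    for b in parts:
        q=np.array([w2px(im,R@v+[p[0],p[1],z]) for v in b])
        cv2.fillConvexPoly(m,np.round(cv2.convexHull(np.float32(q+.5))*S-.5).astype(np.int32),1)
    return cv2.resize(m.astype(np.float32),(560,420),interpolation=cv2.INTER_AREA)
def fit(ims,masks,parts,p0):
    def cost(v):
        p=[v[0]/100,v[1]/100,v[2]/10]; e=0
        for im,m in zip(ims,masks):
            r=render(im,parts,p); e+=1-np.minimum(r,m).sum()/np.maximum(r,m).sum()
        return e
    v0=np.array([p0[0]*100,p0[1]*100,p0[2]*10])
    sim=[v0]+[v0+d for d in np.array([[1,0,0],[0,1,0],[0,0,1.5]])]
    r=minimize(cost,v0,method="Nelder-Mead",options=dict(initial_simplex=sim,xatol=.005,fatol=1e-4,maxiter=150))
    return np.array([r.x[0]/100,r.x[1]/100,r.x[2]/10]),r.fun
def getmask(im,l,near):
    rs=arm.trace(l,im); return min(rs,key=lambda r:np.hypot(r["centre"][0]*560-near[0],r["centre"][1]*420-near[1]))["region"].astype(np.float32)
E
python3 - <<'E'
from fit import *
np.set_printoptions(precision=4,suppress=True)
ims=[arm.get_image(n) for n in("top","side")]
res={}
for l,parts,near,p0s in(("hanger",HANG,[(352,266),(248,295)],[(.452,-.217,1.3),(.452,-.217,1.8)]),("rail",RAIL,[(195,235),(232,208)],[(.52,.12,-.33+0.0),(.52,.12,.33)])):
    ms=[getmask(im,l,n) for im,n in zip(ims,near)]
    print(l,[m.sum() for m in ms])
    best=min((fit(ims,ms,parts,p) for p in p0s),key=lambda t:t[1]); print(best)
    for k in(0,1): print(" single",fit(ims[k:k+1],ms[k:k+1],parts,best[0]))
    res[l]=(best[0],parts)
out=[]
for im,bs in zip(ims,[((320,235,70,60),(110,190,170,90)),((210,260,80,70),(195,145,80,110))]):
    f=im["frame"].copy()
    f=cv2.resize(f,None,fx=4,fy=4,interpolation=cv2.INTER_CUBIC)
    for l,(p,parts) in res.items():
        r=cv2.resize((render(im,parts,p)>.5).astype(np.uint8),None,fx=4,fy=4)
        cs,_=cv2.findContours(r,cv2.RETR_EXTERNAL,cv2.CHAIN_APPROX_NONE); cv2.drawContours(f,cs,-1,(255,0,0),1)
    for x,y,w,h in bs:
        c=f[y*4:(y+h)*4,x*4:(x+w)*4]; s=min(400/c.shape[1],300/c.shape[0]); c=cv2.resize(c,None,fx=s,fy=s)
        t=np.zeros((300,400,3),np.uint8); t[:c.shape[0],:c.shape[1]]=c; out.append(t)
o=np.vstack([np.hstack(out[:2]),np.hstack(out[2:])]); cv2.imwrite("pics/fit1.png",o[...,::-1])
E
```

```text
hanger [np.float32(524.0), np.float32(1157.0)]
(array([ 0.4527, -0.218 ,  2.8303]), np.float64(0.24194002151489258))
 single (array([ 0.4532, -0.2177,  2.8377]), np.float64(0.09076786041259766))
 single (array([ 0.4522, -0.2195,  2.8309]), np.float64(0.1380499005317688))
rail [np.float32(4516.0), np.float32(1082.0)]
(array([ 0.5256,  0.1231, -0.3212]), np.float64(1.035675048828125))
 single (array([ 0.5256,  0.1231, -0.3212]), np.float64(0.035675048828125))
 single (array([ 0.5256,  0.1231, -0.3212]), np.float64(1.0))
```

View pics/fit1.png

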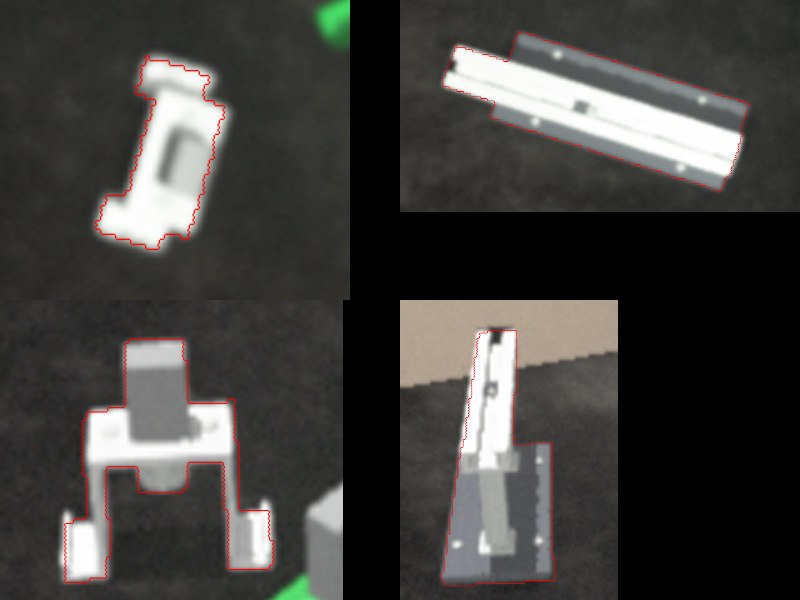

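Hanger (target: the bare aluminium one) fits at (0.4527, -0.218), with its x axis at -0.311 rad. The rail middle is (0.5256, 0.1231) with yaw -0.321, and its open mouth is at about (0.485, 0.0). Both outlines overlay well in both views.

Emit:
carry_out --claw '[6,6,6,6,6,6,6,6,6,6,6,6,6,6,6,6,6,6,6]' --delta_pos '[[3.05,-2.34,0.38],[3.05,-2.34,0.38],[3.05,-2.34,0.38],[3.05,-2.34,0.38],[3.05,-2.34,0.38],[3.05,-2.34,0.38],[3.05,-2.34,0.38],[3.05,-2.34,0.38],[3.05,-2.34,0.38],[3.05,-2.34,0.38],[3.05,-2.34,0.38],[3.05,-2.34,0.38],[0,0,0],[0,0,0],[0,0,0],[0,0,0],[0,0,0],[0,0,0],[0,0,0]]' --angular '[[0,0,0],[0,0,0],[0,0,0],[0,0,0],[0,0,0],[0,0,0],[0,0,0],[0,0,0],[0,0,0],[0,0,0],[0,0,0],[0,0,0],[0,0,0.103],[0,0,0.103],[0,0,0.103],[0,0,0.103],[0,0,0.103],[0,0,0.103],[0,0,0]]' --force 30

```text
clock: 3.1
position: [0.453, -0.2176, 0.2]
ee_rot: [3.103, -0.489, 0.0]
force: [0.8, 0.0, 0.4]
width: 0.656
gripper_force: 0.0
```

```bash
cat > d.py <<'E'
from h import *
import sys
from scipy.spatial.transform import Rotation as R
# usage: d.py x y z toolx_angle -> tool-frame delta cm & rotation
np.set_printoptions(precision=4,suppress=True)
o=arm.observe(); t=np.array([float(v) for v in sys.argv[1:4]]); a=float(sys.argv[4])
r=R.from_rotvec(o["ee_rot"]); g=R.from_rotvec([np.pi*np.cos(a/2),np.pi*np.sin(a/2),0])
print(o["clock"],o["position"],o["force"],o["width"],o["gripper_force"])
print("dcm",r.inv().apply(t-o["position"])*100,"rot",(r.inv()*g).as_rotvec())
E
python3 d.py .4527 -.218 .083 -.311
```

```text
3.1 [ 0.453  -0.2176  0.2   ] [0.8038 0.0486 0.3918] 0.6559296199777033 0.0
dcm [-0.0154  0.0433 11.7011] rot [ 0.0002 -0.0002 -0.0018]
```

Emit:
carry_out --claw '[6,6,6,6,6,0.5,0.5,0.5,0.5,0.5,0.5,0.5,0.5]' --delta_pos '[[0,0,3.5],[0,0,3.5],[0,0,3],[0,0,1.7],[0,0,0],[0,0,0],[0,0,0],[0,0,0],[0,0,0],[0,0,0],[0,0,0],[0,0,0],[0,0,0]]' --angular '[[0,0,0],[0,0,0],[0,0,0],[0,0,0],[0,0,0],[0,0,0],[0,0,0],[0,0,0],[0,0,0],[0,0,0],[0,0,0],[0,0,0],[0,0,0]]' --force 40

```text
clock: 4.4
position: [0.4529, -0.2177, 0.0831]
ee_rot: [3.104, -0.487, 0.0]
force: [-1.6, -0.1, 3.2]
width: 0.171
gripper_force: 40.0
```

```bash
python3 d.py .4704 -.043 .157 -.3212
```

```text
4.4 [ 0.4529 -0.2177  0.0831] [-1.5592 -0.1084  3.1509] 0.17138884510508517 39.98875021934509
dcm [ -3.6821 -17.1659  -7.3952] rot [ 0.0001 -0.0001  0.0099]
```

Emit:
carry_out --claw '[0.5,0.5,0.5,0.5,0.5,0.5,0.5,0.5,0.5,0.5,0.5,0.5,0.5]' --delta_pos '[[0,0,-1.9],[0,0,-2],[0,0,-2],[0,0,-1.5],[-0.53,-2.45,0],[-0.53,-2.45,0],[-0.53,-2.45,0],[-0.53,-2.45,0],[-0.53,-2.45,0],[-0.53,-2.45,0],[-0.5,-2.47,0],[0,0,0],[0,0,0]]' --angular '[[0,0,0],[0,0,0],[0,0,0],[0,0,0.01],[0,0,0],[0,0,0],[0,0,0],[0,0,0],[0,0,0],[0,0,0],[0,0,0],[0,0,0],[0,0,0]]'

```text
clock: 5.7
position: [0.4719, -0.0427, 0.1567]
ee_rot: [3.101, -0.5, -0.001]
force: [-0.8, -0.6, -2.8]
width: 0.175
gripper_force: 40.0
```

Run:
```python
from fit import *
np.set_printoptions(precision=4,suppress=True)
o=arm.observe(); print(o["position"],o["force"],o["ft_torque"])
ims=[arm.get_image(n) for n in("top","side")]
p=(.5256,.1231,-.3212)
for n,im in zip("ts",ims):
    for l in("rail_mouth","hanger_head","hanger_grip"):
        print(n,l,[(round(r["conf"],2),np.round(np.array(r["centre"])*[560,420])) for r in arm.place_of(l,im)[:4]])
f=cv2.resize(ims[1]["frame"],None,fx=8,fy=8,interpolation=cv2.INTER_CUBIC)
for parts,pp,z in((RAIL,p,0),(HANG,(o["position"][0],o["position"][1],-.3212),o["position"][2]-.083)):
    r=cv2.resize((render(ims[1],parts,pp,z)>.5).astype(np.uint8),None,fx=8,fy=8)
    cs,_=cv2.findContours(r,cv2.RETR_EXTERNAL,cv2.CHAIN_APPROX_NONE); cv2.drawContours(f,cs,-1,(255,0,0),1)
cv2.imwrite("pics/pre.png",f[150*8:225*8,185*8:285*8,::-1])
```

```text
[ 0.4719 -0.0427  0.1567] [-0.758  -0.6151 -2.7996] [ 0.0242 -0.0207 -0.0243]
t rail_mouth []
t hanger_head [(0.95, array([296., 171.])), (0.78, array([343., 211.])), (0.76, array([401., 252.])), (0.41, array([359., 161.]))]
t hanger_grip [(0.86, array([343., 210.])), (0.6, array([407., 252.]))]
s rail_mouth [(0.72, array([227., 203.]))]
s hanger_head [(0.94, array([226., 211.])), (0.93, array([289., 337.])), (0.93, array([306., 271.])), (0.82, array([320., 238.]))]
s hanger_grip [(0.97, array([307., 256.])), (0.76, array([322., 222.])), (0.61, array([292., 310.])), (0.55, array([227., 197.]))]
```

View pics/pre.png

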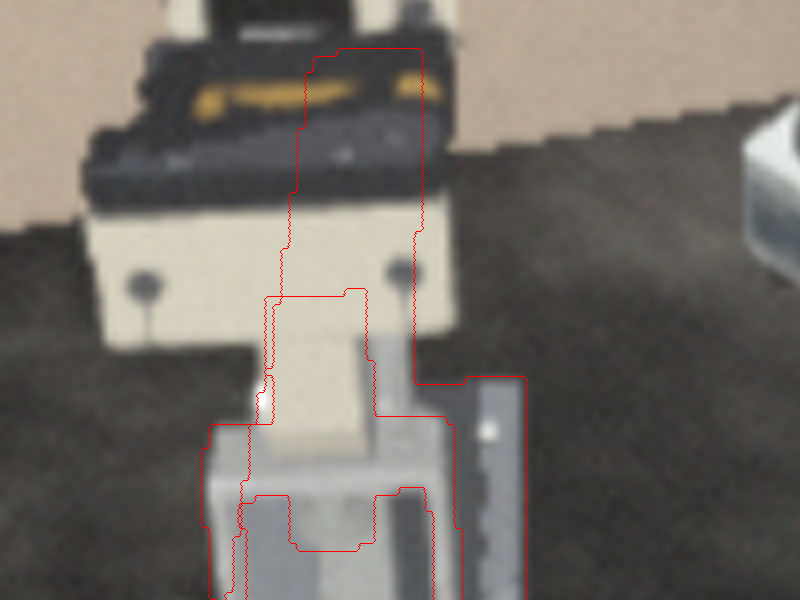

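Gripped hanger sits in front of the mouth in line with the rail, about 1.3 mm off laterally; correcting, then entering gently.

Emit:
carry_out --claw '[0.5,0.5,0.5,0.5,0.5,0.5,0.5,0.5,0.5,0.5,0.5,0.5]' --delta_pos '[[-0.13,-0.9,-0.03],[0,-0.9,0],[0,-0.9,0],[0,-0.3,0],[0,-0.2,0],[0,-0.2,0],[0,-0.2,0],[0,-0.2,0],[0,-0.2,0],[0,-0.2,0],[0,-0.2,0],[0,0,0]]' --angular '[[0,0,0],[0,0,0],[0,0,0],[0,0,0],[0,0,0],[0,0,0],[0,0,0],[0,0,0],[0,0,0],[0,0,0],[0,0,0],[0,0,0]]'

```text
clock: 7.3
position: [0.4846, -0.0006, 0.1571]
ee_rot: [-3.101, 0.502, 0.001]
force: [-2.6, 1.2, -3.2]
width: 0.173
gripper_force: 40.0
```

```bash
cat > s.py <<'E'
from h import *
np.set_printoptions(precision=4,suppress=True)
o=arm.observe(); ry=np.array([.3157,.949,0]); rx=np.array([.949,-.3157,0])
d=o["position"]-[.4846,-.0003,0]
print("t",o["clock"],"lat mm",d@rx*1e3,"in mm",d@ry*1e3,"z",o["position"][2],"rot",o["ee_rot"],"f lat/along/z",o["force"]@rx,o["force"]@ry,o["force"][2],"tq",o["ft_torque"],o["width"],o["gripper_force"])
E
python3 s.py
```

```text
t 7.3 lat mm 0.07707255436436146 in mm -0.2937131415259834 z 0.15707935563376987 rot [-3.1012  0.5019  0.001 ] f lat/along/z -2.8690916495624896 0.31014632226090894 -3.1511669540080227 tq [ 0.3082  0.5787 -0.0216] 0.17255007503221453 39.98538851737976
```

Emit:
carry_out --claw '[0.5,0.5,0.5,0.5,0.5,0.5,0.5,0.5,0.5]' --delta_pos '[[-0.08,0,0],[0,-0.3,0],[0,-0.3,0],[0,-0.3,0],[0,-0.3,0],[0,-0.3,0],[0,-0.3,0],[0,-0.2,0],[0,0,0]]' --angular '[[0,0,0],[0,0,0],[0,0,0],[0,0,0],[0,0,0],[0,0,0],[0,0,0],[0,0,0],[0,0,0]]'

```text
clock: 8.2
position: [0.4905, 0.0187, 0.1572]
ee_rot: [-3.101, 0.502, -0.0]
force: [-0.5, 0.1, -1.5]
width: 0.169
gripper_force: 40.0
```

```bash
python3 s.py
```

```text
t 8.2 lat mm -0.3736748337294798 in mm 19.863259778616506 z 0.15723307124841573 rot [-3.1012  0.5017 -0.0002] f lat/along/z -0.5110115707446834 -0.048624918700709646 -1.5008175987271477 tq [0.0626 0.0517 0.0413] 0.16880677475860725 39.9852991104126
```

Emit:
carry_out --claw '[0.5,0.5,0.5,0.5,0.5,0.5,0.5,0.5,0.5]' --delta_pos '[[0,-0.5,0],[0,-0.5,0],[0,-0.5,0],[0,-0.5,0],[0,-0.5,0],[0,-0.5,0],[0,-0.5,0],[0,-0.5,0],[0,0,0]]' --angular '[[0,0,0],[0,0,0],[0,0,0],[0,0,0],[0,0,0],[0,0,0],[0,0,0],[0,0,0],[0,0,0]]'

```text
clock: 9.1
position: [0.5033, 0.0572, 0.1573]
ee_rot: [-3.101, 0.501, -0.0]
force: [0.5, -0.4, -2.7]
width: 0.168
gripper_force: 40.0
```

```bash
python3 s.py
```

```text
t 9.1 lat mm -0.43263697771760545 in mm 60.421940496848066 z 0.15725187943441873 rot [-3.101   0.5009 -0.0003] f lat/along/z 0.6207479216265998 -0.25361420427093767 -2.6660808875493025 tq [ 0.091   0.0747 -0.0055] 0.16781513335841539 39.98532950878143
```

Emit:
carry_out --claw '[0.5,0.5,0.5,0.5,0.5]' --delta_pos '[[0,-0.2,0],[0,-0.2,0],[0,-0.2,0],[0,-0.2,0],[0,0,0]]' --angular '[[0,0,0],[0,0,0],[0,0,0],[0,0,0],[0,0,0]]'

```text
clock: 9.6
position: [0.5057, 0.0641, 0.1572]
ee_rot: [-3.101, 0.502, -0.0]
force: [-0.1, 0.6, -1.6]
width: 0.175
gripper_force: 40.0
```

Emit:
carry_out --claw '[0.5,0.5,0.5,0.5,0.5]' --delta_pos '[[0,-0.2,0],[0,-0.2,0],[0,-0.2,0],[0,-0.1,0],[0,0,0]]' --angular '[[0,0,0],[0,0,0],[0,0,0],[0,0,0],[0,0,0]]'

```text
clock: 10.1
position: [0.5078, 0.0707, 0.1572]
ee_rot: [-3.101, 0.502, -0.0]
force: [-0.8, 0.1, -2.4]
width: 0.175
gripper_force: 40.0
```

Emit:
carry_out --claw '[0.5,0.5,0.5,0.5,0.5]' --delta_pos '[[0,-0.2,0],[0,-0.2,0],[0,-0.2,0],[0,-0.1,0],[0,0,0]]' --angular '[[0,0,0],[0,0,0],[0,0,0],[0,0,0],[0,0,0]]'

```text
clock: 10.6
position: [0.51, 0.0774, 0.1572]
ee_rot: [-3.101, 0.502, -0.0]
force: [0.2, 0.1, -2.4]
width: 0.17
gripper_force: 40.0
```

Emit:
carry_out --claw '[0.5,0.5,0.5,0.5,0.5]' --delta_pos '[[0,-0.2,0],[0,-0.2,0],[0,-0.2,0],[0,-0.1,0],[0,0,0]]' --angular '[[0,0,0],[0,0,0],[0,0,0],[0,0,0],[0,0,0]]'

```text
clock: 11.1
position: [0.5122, 0.0839, 0.1572]
ee_rot: [3.101, -0.502, -0.0]
force: [-0.9, 0.3, -1.3]
width: 0.169
gripper_force: 40.0
```

Emit:
carry_out --claw '[0.5,0.5,0.5,0.5,0.5]' --delta_pos '[[0,-0.2,0],[0,-0.2,0],[0,-0.2,0],[0,-0.1,0],[0,0,0]]' --angular '[[0,0,0],[0,0,0],[0,0,0],[0,0,0],[0,0,0]]'

```text
clock: 11.6
position: [0.5144, 0.0906, 0.1572]
ee_rot: [-3.101, 0.502, -0.0]
force: [-0.4, -0.7, -2.2]
width: 0.172
gripper_force: 40.0
```

Emit:
carry_out --claw '[0.5,0.5,0.5,0.5,0.5]' --delta_pos '[[0,-0.2,0],[0,-0.2,0],[0,-0.2,0],[0,-0.1,0],[0,0,0]]' --angular '[[0,0,0],[0,0,0],[0,0,0],[0,0,0],[0,0,0]]'

```text
clock: 12.1
position: [0.5166, 0.0973, 0.1572]
ee_rot: [-3.101, 0.502, -0.0]
force: [0.2, -0.1, -1.9]
width: 0.168
gripper_force: 40.0
```

Emit:
carry_out --claw '[0.5,0.5,0.5,0.5,0.5]' --delta_pos '[[0,-0.2,0],[0,-0.2,0],[0,-0.2,0],[0,-0.1,0],[0,0,0]]' --angular '[[0,0,0],[0,0,0],[0,0,0],[0,0,0],[0,0,0]]'

```text
clock: 12.6
position: [0.5181, 0.1031, 0.1568]
ee_rot: [3.1, -0.503, -0.002]
force: [-2.6, -3.2, -1.9]
width: 0.176
gripper_force: 40.0
```

Emit:
carry_out --claw '[0.5,0.5,0.5,0.5]' --delta_pos '[[0,-0.1,0],[0,-0.1,0],[0,-0.1,0],[0,0,0]]' --angular '[[0,0,0],[0,0,0],[0,0,0],[0,0,0]]'

```text
clock: 13.0
position: [0.5194, 0.1055, 0.1569]
ee_rot: [3.1, -0.503, -0.001]
force: [-2.2, -5.1, -2.2]
width: 0.173
gripper_force: 40.0
```

```bash
python3 s.py
```

```text
t 13.0 lat mm -0.4102860974708483 in mm 111.41403959014447 z 0.1568695122326178 rot [ 3.0995 -0.5035 -0.0014] f lat/along/z -0.4645001123587462 -5.502801202750715 -2.1904344442154677 tq [-1.0623  0.632  -0.0065] 0.17290768583413763 39.979596734046936
```

Emit:
carry_out --claw '[0.5,0.5,0.5,0.5]' --delta_pos '[[0,-0.1,0],[0,-0.1,0],[0,-0.1,0],[0,0,0]]' --angular '[[0,0,0],[0,0,0],[0,0,0],[0,0,0]]'

```text
clock: 13.4
position: [0.5208, 0.1096, 0.1572]
ee_rot: [-3.101, 0.502, -0.0]
force: [-1.3, -2.1, -3.9]
width: 0.173
gripper_force: 40.0
```

Emit:
carry_out --claw '[0.5,0.5,0.5,0.5]' --delta_pos '[[0,-0.1,0],[0,-0.1,0],[0,-0.1,0],[0,0,0]]' --angular '[[0,0,0],[0,0,0],[0,0,0],[0,0,0]]'

```text
clock: 13.8
position: [0.522, 0.1132, 0.1574]
ee_rot: [-3.1, 0.501, -0.001]
force: [-0.7, 1.5, -2.5]
width: 0.173
gripper_force: 40.0
```

```bash
python3 s.py
```

```text
t 13.8 lat mm -0.3362481570397632 in mm 119.50197126605718 z 0.15739878521550726 rot [-3.1002  0.5013 -0.0011] f lat/along/z -1.1878979665788423 1.210933397330739 -2.540879233802557 tq [0.2764 0.1913 0.0465] 0.17252304626760287 39.985554814338684
```

Emit:
carry_out --claw '[0.5,0.5,0.5,0.5]' --delta_pos '[[0,-0.1,0],[0,-0.1,0],[0,-0.1,0],[0,0,0]]' --angular '[[0,0,0],[0,0,0],[0,0,0],[0,0,0]]'

```text
clock: 14.2
position: [0.5229, 0.1158, 0.1573]
ee_rot: [-3.1, 0.502, -0.001]
force: [-1.2, 1.8, -2.0]
width: 0.171
gripper_force: 40.0
```

```bash
python3 s.py
```

```text
t 14.2 lat mm -0.32228548986944966 in mm 122.26556488838604 z 0.15734811278480668 rot [-3.1004  0.5017 -0.0008] f lat/along/z -1.699934798929109 1.3075116933547135 -1.9651699386440904 tq [0.662  0.1264 0.0579] 0.17143865183256815 39.988203048706055
```

Emit:
carry_out --claw '[0.5,0.5,0.5,0.5]' --delta_pos '[[0,-0.1,0],[0,-0.1,0],[0,-0.1,0],[0,0,0]]' --angular '[[0,0,0],[0,0,0],[0,0,0],[0,0,0]]'

```text
clock: 14.6
position: [0.5233, 0.1178, 0.1572]
ee_rot: [3.101, -0.502, -0.001]
force: [-2.6, 0.5, -0.6]
width: 0.173
gripper_force: 40.0
```

```bash
python3 s.py
```

```text
t 14.6 lat mm -0.5338335164036042 in mm 124.34445278916164 z 0.15718467235062492 rot [ 3.1008 -0.5024 -0.0007] f lat/along/z -2.607111498972987 -0.3402260642956385 -0.5965216518700716 tq [0.2077 0.5792 0.0108] 0.1733580637044809 39.98599648475647
```

Emit:
carry_out --claw '[0.5,0.5,0.5]' --delta_pos '[[-0.04,-0.1,0],[0,-0.1,0],[0,0,0]]' --angular '[[0,0,0],[0,0,0],[0,0,0]]'

```text
clock: 14.9
position: [0.5234, 0.1183, 0.1571]
ee_rot: [3.099, -0.504, -0.001]
force: [-3.0, -5.4, 1.2]
width: 0.176
gripper_force: 40.0
```

```bash
python3 s.py
```

```text
t 14.9 lat mm -0.6352356955729279 in mm 124.79621831002113 z 0.15706885491015 rot [ 3.0985 -0.5039 -0.0013] f lat/along/z -1.1739524715322087 -6.08155784034 1.1999882471276053 tq [-1.1112  0.857   0.006 ] 0.17603653522045537 39.98342514038086
```

Emit:
carry_out --claw '[0.5,0.5]' --delta_pos '[[0,-0.15,0],[0,0,0]]' --angular '[[0,0,0],[0,0,0]]'

```text
clock: 15.1
position: [0.5235, 0.1185, 0.157]
ee_rot: [3.097, -0.505, -0.002]
force: [-4.7, -7.4, 4.8]
width: 0.168
gripper_force: 40.0
```

```bash
python3 s.py
```

```text
t 15.1 lat mm -0.5765972415838421 in mm 125.03942595063073 z 0.15698800036717916 rot [ 3.0967 -0.505  -0.0025] f lat/along/z -2.0919915932555386 -8.498252239083355 4.768783340029065 tq [-1.9298  1.1997 -0.0578] 0.16813093570231055 39.98529374599457
```

Hard stop is felt at about 125 mm (17 mm after first touch). I'll relax the push, lower onto the channel floor, and release.

Emit:
carry_out --claw '[0.5,0.5,0.5,0.5]' --delta_pos '[[0,0.1,0],[0,0.1,0.05],[0,0,0.05],[0,0,0]]' --angular '[[0,0,0],[0,0,0],[0,0,0],[0,0,0]]' --force 15

```text
clock: 15.5
position: [0.5233, 0.1182, 0.1562]
ee_rot: [3.099, -0.504, -0.001]
force: [-4.1, -5.2, 2.2]
width: 0.174
gripper_force: 15.0
```

```bash
python3 s.py
```

```text
t 15.5 lat mm -0.6609338073472795 in mm 124.65596634634025 z 0.15616140504450848 rot [ 3.0992 -0.5038 -0.0009] f lat/along/z -2.284563213559122 -6.192032684221356 2.180348621949795 tq [-1.079   0.8245 -0.0279] 0.17412752496544529 14.994242191314697
```

Emit:
carry_out --claw '[0.5,0.5,2,3,4,4,4,4]' --delta_pos '[[-0.04,0.08,0.02],[0,0,0],[0,0,0],[0,0,0],[0,0,0],[0,0,0],[0,0,0],[0,0,0]]' --angular '[[0,0,0],[0,0,0],[0,0,0],[0,0,0],[0,0,0],[0,0,0],[0,0,0],[0,0,0]]'

```text
clock: 16.3
position: [0.5231, 0.119, 0.156]
ee_rot: [-3.101, 0.502, -0.0]
force: [0.4, -0.5, 0.4]
width: 0.437
gripper_force: 0.0
```

Emit:
carry_out --claw '[4,4,4,4,4,4,4]' --delta_pos '[[0,0,-1],[0,0,-2],[0,0,-3],[0,0,-3],[0,0,-3],[0,0,-3],[0,0,0]]' --angular '[[0,0,0],[0,0,0],[0,0,0],[0,0,0],[0,0,0],[0,0,0],[0,0,0]]'

```text
clock: 17.0
position: [0.5248, 0.1195, 0.3111]
ee_rot: [-3.098, 0.502, -0.011]
force: [0.2, -0.6, -0.1]
width: 0.435
gripper_force: 0.0
```

```bash
python3 - <<'E'
from fit import *
ims=[arm.get_image(n) for n in("top","side")]
ry=np.array([.3157,.949]); c=np.array([.4846,-.0003])+.1248*ry
o=[]
for im,(x,y,w,h) in zip(ims,[(110,180,170,128),(170,120,120,90)]):
    f=cv2.resize(im["frame"],None,fx=4,fy=4,interpolation=cv2.INTER_CUBIC)
    r=cv2.resize((render(im,HANG,(*c,-.3212),.0725)>.5).astype(np.uint8),None,fx=4,fy=4)
    cs,_=cv2.findContours(r,cv2.RETR_EXTERNAL,cv2.CHAIN_APPROX_NONE); cv2.drawContours(f,cs,-1,(255,0,0),1)
    o.append(cv2.resize(f[y*4:(y+h)*4,x*4:(x+w)*4],(400,300)))
    for l in("hanger_head","hanger_grip"): print(l,[(round(q["conf"],2),np.round(np.array(q["centre"])*[560,420])) for q in arm.place_of(l,im)])
cv2.imwrite("pics/end.png",np.hstack(o)[...,::-1])
E
python3 s.py
```

```text
hanger_head [(0.98, array([342., 212.])), (0.96, array([402., 251.])), (0.63, array([296., 176.]))]
hanger_grip [(0.88, array([344., 211.])), (0.69, array([408., 253.])), (0.67, array([190., 239.])), (0.55, array([295., 175.]))]
hanger_head [(0.87, array([305., 274.])), (0.84, array([289., 337.])), (0.64, array([229., 179.])), (0.57, array([322., 239.]))]
hanger_grip [(0.93, array([305., 255.])), (0.87, array([229., 163.])), (0.75, array([291., 314.])), (0.73, array([324., 222.]))]
t 17.3 lat mm -1.639929327342122 in mm 124.79797838761601 z 0.30504220373547475 rot [ 3.1002 -0.5023 -0.0028] f lat/along/z -0.0966810163599727 -0.28515764951072414 0.40644184851617704 tq [ 0.0058  0.0448 -0.0706] 0.4344156212072492 0.0
```

View pics/end.png

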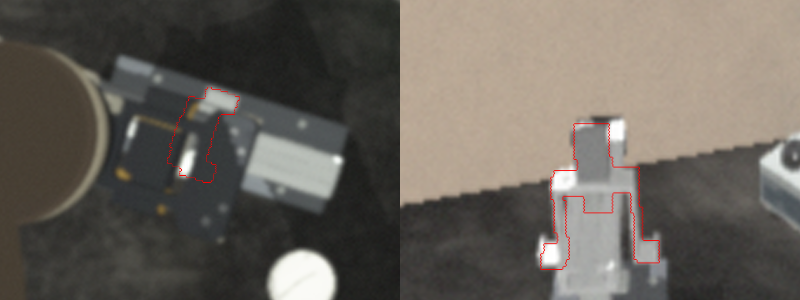

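The view shows the hanger upright at the expected spot: its outline matches the model at 125 mm depth in the side view (pixel ≈229, 170), and the gripper is clear. The forces also fit: 5.5 N peak, then a pull, then a hard stop.

```bash
python3 -c "
from cell import arm
print(arm.sign_off())"
```

```text
the job is handed in; nothing more can be done
None
```

I slid the hanger into the rail, snapped it past the catch and felt the hard stop at about 125 mm (push about 8.5 N when read), then released it hanging upright and handed the job in at about 17 s; I had no plunger reading to confirm it is fully home, and I didn't check the bystanders afterwards.

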